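Clamp the axle stub and hold a spread snap ring at its groove

TASK

Swing the fixture's clamp arm down so that its pad rests on the axle stub's flange. Then take the circlip pliers out of the tin by their handles, squeeze them to spread the snap ring on their pins, and lower the spread ring over the end of the upright axle stub, centred and level, until it lies on the washer face at the groove. Finish while holding it there: pliers still gripped and squeezed, ring still spread; do not let the ring close on the stub, do not pull or knock the stub out of its socket, and leave the other things on the bench where they are.

Things in the scene. Friction and masses are not known exactly. Their poses are not given: they have to be found in the camera images.
- fixture: Fixed holding fixture on the bench: dark steel base plate 215 x 110 x 12 mm (from 65 mm on the -x side of the origin to 150 mm on the +x side), a grey socket block 84 x 84 mm, top 40 mm above the bench, and two clamp posts (up to 70 mm high) at its +x end. Origin on the bench, below the socket's axis; +x points from the socket to the clamp hinge; it can stand turned about z.
- clamp (a joint): Clamp arm angle, rad: 0 = down, level, rubber pad on the flange; grows as it swings up, to 1.4; starts 0.7 to 1.15 (leaning towards the stub). A steel arm 18 mm wide, reaching 80 mm from the hinge towards the stub; the stiff hinge (0.3 N m) stays where it is left, and needs about 6 N down on the paddle.
- clamp_hinge (a point): Centre of the clamp's hinge pin, 105 mm from the socket axis along the fixture's +x, 58 mm above the bench. The pin lies along the fixture's y.
- clamp_paddle (a point): Centre of the top face of the press paddle on the clamp arm (plate 30 mm along the arm, 34 mm across), 55 mm from the hinge along the arm and 12 mm to its upper side; with the clamp down it is 50 mm from the stub's axis, 70 mm above the bench. Its own z axis is the face's normal.
- axle: Loose steel axle stub, 0.7 kg, standing upright in the socket (origin at its foot's underside, 22 mm above the bench, z along its axis). From the origin up: foot to 18 mm, flange 72 mm diameter 18 to 28 mm, hub 38 mm diameter to 50 mm, washer 46 mm diameter 50 to 53 mm, groove 25 mm diameter 53 to 59 mm, end 30 mm diameter 59 to 70 mm, chamfered to 20 mm diameter at the top, 76 mm.
- washer_face (a point): On the stub's axis at the top face of its washer, the lower edge of the groove; 75 mm above the bench and 23 mm below the stub's top. The ring's underside belongs here.
- tin: Fixed shallow open metal tin without lid, 68 (x) x 86 (y) x 24 mm high, wall and floor 2 mm, in which the pliers stand upright. Origin at the centre of its underside.
- pliers: Circlip pliers standing upright on their snap ring in the tin, handles up, about 0.2 kg, 163 mm high; the ring stays on their pins. Origin at the ring's underside, where the shaft's axis passes when the ring is spread; z up along the pliers, y from handle to handle, +x from the ring's gap to its back. Pivot at z = 85 mm, x = -6 mm.
- pliers_grip (a point): Where to grip, between the handles: x = -6, z = 130 mm from the pliers' origin; close along the pliers' y. Handles: black, 20 mm thick (x), z = 97 to 163 mm, 30 mm over both and vertical when squeezed home; at rest flared, 44 mm here. Best: close to about 34 mm, lift clear, then squeeze home (a light grip lets them swing).
- ring_center (a point): The pliers' origin again, the point to bring onto washer_face. Ring of 4 mm steel, outer diameter 37 mm, bore 27 mm closed (will not pass over the 30 mm stub); spread fully it clears the stub by about 3 mm all round this point (its back reaches 23 mm to the +x side; its two eyes are on the -x side, 13 mm away when closed).
- lever_l (a joint): Squeeze of the pliers, rad: 0 = released, ring closed; 0.155 = handles squeezed home against their stop, ring fully spread. Sprung: about 5 N at the handles to begin, 12 N for full squeeze; springs back when let go; the stop takes any grip force.
- small_can: bystander: small can, 60 mm diameter, 75 mm high; origin at its underside
- screwdriver: bystander: screwdriver lying near the robot; origin at its underside
- jar: bystander: glass jar, 64 mm diameter, 100 mm high; origin at its underside
- brush: bystander: paint brush lying on the right; origin at its underside
- bearing: bystander: loose steel bearing ring, 42 mm diameter, 14 mm high; origin at its underside
- paint_tin: bystander: paint tin, 90 mm diameter, 120 mm high; origin at its underside
- wrench: bystander: wrench lying on the right; origin at its underside

How it is judged (in metres and radians):
On the way, in this order (a step that is already met when the one before it is completed fails the run):
1. the clamp arm is down on the flange (value of joint clamp below 0.05 rad), for 0.2 s.
2. the pliers are lifted clear of the tin, gripped (height (world z) of ring_center above 0.06 m and contact force between the fingers and pliers above 2 N and value of joint clamp below 0.05 rad), for 0.1 s.
3. the ring, spread, is above the end of the stub (horizontal distance between ring_center and washer_face below 0.007 m and z of ring_center in the frame of washer_face above 0.02 m and value of joint lever_l above 0.12 rad), for 0.1 s.
At the end, for the whole second after the job is handed in: clamp below 0.05 rad; pliers gripped by the fingers (over 2 N), squeezed beyond 0.12 rad, upright within 0.12 rad and at rest; ring centre within 5 mm of the stub's axis and its underside within 3 mm of the washer face; stub upright in its socket; the other things not moved more than 30 mm (value of joint clamp below 0.05 rad and value of joint lever_l above 0.12 rad and contact force between the fingers and pliers above 2 N and horizontal distance between ring_center and washer_face below 0.005 m and z of ring_center in the frame of washer_face between -0.003 and 0.003 m and angle between pliers's own z axis and vertical below 0.12 rad and angle between axle's own z axis and vertical below 0.05 rad and linear speed of pliers below 0.02 m/s and distance of each of small_can, screwdriver, jar, brush, bearing, paint_tin, wrench from where it was at the start of the episode below 0.03 m); the arm keeps its last pose, push and grip.
It fails at once if the stub is pulled or knocked out of its socket (distance of washer_face from where it was at the start of the episode above 0.01 m).
It fails at once if the ring closes on the stub (horizontal distance between ring_center and washer_face below 0.012 m and z of ring_center in the frame of washer_face below 0.012 m and value of joint lever_l below 0.08 rad).
It fails at once if another thing on the bench is disturbed (distance of any of small_can, screwdriver, jar, brush, bearing, paint_tin, wrench from where it was at the start of the episode above 0.03 m).
It also fails if it takes over 56 s, if anything falls off the work surface, if the arm or the gripper's body presses on something with over 40 N, if the wrist force passes 120 N, or if a joint passes its speed limit or range.

ROBOT

A 6-joint arm with a two-finger parallel gripper is mounted at the origin on the work surface. World frame = base frame: x ahead of the robot, y to its left, z up, the work surface at z = 0. Lengths are in m, angles in degrees, forces in N, time in s.
With the tool pointing down it reaches from about 0.35 to 0.875 m from the base axis. Payload 4.2 kg.
Tool frame: the origin (TCP) lies between the finger pads; the fingertips stand 14 mm ahead of it and the grasp point (between the pads) lies 5 mm behind it; z points along the fingers, y is the line along which they close (so a half turn about z gives the same grasp; the last joint's range is limited). The gripper opens to 87 mm and grips with 3 to 60 N. Pads are 19 mm wide; open, the fingers measure 117 mm over their backs; the gripper's body (75 mm by 190 mm) begins 51 mm behind the grasp point.
Start: joints at [81.108, 22.042, 0.453, 0, -68.411, -14.817], TCP at [0.251, 0.572, 0.237] pointing down, gripper open.
Joint ranges: [-179.83, 179.83], [-69.29, 118.12], [-61.27, 80.66], [-181.25, 117.63], [-171.15, -9.14], [-177.46, 177.46]. Speed limits (degrees/s): [159.86, 159.86, 180, 180, 180, 180].

INTERFACE

Orientations are given as a 3x3 rotation matrix whose columns are the frame's x, y, z axes.
In Python, from station import * gives the robot as it stands. The module is installed in compiled form; this text tells all that it offers.
- The arm moves only by the tool play_rows, never from a script. Its argument "steps" is a list of rows, each an object of numbers: "ax", "ay", "az": the turn, a rotation vector about the tool's x, y, z in degrees; "dx", "dy", "dz": the shift along the tool's x, y, z in mm; "claw": the finger opening in mm, from 0 to 87. A call has 1 to 20 rows; each row shifts and turns the commanded pose from where the row before left it, along the tool's axes as they then stand; what a row does not reach is not made up. A row lasts 1/10 s, in which the tool goes at most 50 mm and 8.59 degrees, less where a joint would pass 70% of its speed; a pose out of reach is approached as far as the arm can. A call with a gripper value outside its range is refused whole. The fingers move at their own pace and stop on an object; the grip force is fixed at half the most. Time passes only in rows, so rows that do not move let the fingers close. It gives the time, the measured TCP pose, the force, the opening and the grip force at its end, in the units of the state.
- sense(): the state, without advancing time (a new reading comes with each control period).
- capture(name): name is "side" or "top"; returns a dict with "frame" (420x560x3 uint8, blue, green, red), "range_z" (420x560 float32, m along the optical axis (not along the pixel's ray), 0 where there is no reading), "fx", "fy", "cx", "cy" (pixels), "xyz" and "rotation" of the camera in the world. Camera axes: x right, y down, z forward; pixel columns grow to the right and rows downward; lengths in m; the calibration is good to about 2 mm. A picture is of the moment at which its call begins.
- finish_job(): hands the job in; it is judged then, once.
The state is a dict: "time_s": time; "joints": joint angles; "joint_velocities": joint speeds; "effort": joint torques, N m; "tcp_pos": TCP position; "ee_rot": TCP orientation; "wrist_force": force on the tool from outside, world axes, zero at the start; "moment": the same for the moment, N m; "gripper_width": opening from 0.0 (shut) to 1.0 (fully open); "gripper_force": force on a finger pad.
Only numpy, scipy, OpenCV 4.12 (cv2) and the standard library are available. Lean on these libraries where they do the work, as an engineer would, in place of code of your own. Each camera call takes 0.05 s, during which the arm holds its last target. There are 200 camera calls.

## Working session

There is one attempt and no reset: what is moved stays moved. The work goes in short steps, Python scripts to look and compute and a tool call to move; the robot and the scene stay as the last step left them, time stands still between calls to the robot, and variables do not carry over. Pictures are saved under pics/ and viewed, at most 10 in all, crops included, and the job is handed in when it is done.

Besides the shell and the picture viewer there is one more tool, called after "Call:" as name(argument=value, ...), one argument or row to a line, values as JSON. play_rows: Moves the arm, as the interface text tells. Its arguments: {"type":"object","properties":{"steps":{"type":"array"}},"required":["steps"]}

```bash
mkdir -p pics; cat > h.py <<'E'
import numpy as np, cv2
from station import *
def cap(n, save=None):
    c=capture(n)
    if save: cv2.imwrite(f'pics/{save}.png', c['frame'])
    z=c['range_z']; v,u=np.indices(z.shape)
    P=np.stack([(u-c['cx'])/c['fx']*z,(v-c['cy'])/c['fy']*z,z],-1)@np.array(c['rotation']).T+np.array(c['xyz'])
    P[z==0]=np.nan
    return c,P
E
python3 - <<'E'
from h import *
for n in('top','side'):
    c,P=cap(n,n+'0'); print(n,c['xyz'],np.round(c['rotation'],3).tolist(),c['fx'],c['cx'],c['cy'])
    np.save(n+'0.npy',P); 
a=cv2.imread('pics/top0.png');print(sense())
E
```

```text
top [0.42194689 0.0292867  1.04978406] [[0.017, -0.991, 0.133], [-1.0, -0.02, -0.023], [0.025, -0.133, -0.991]] 380.09635059839513 278.82443226607114 211.54638272453366
side [ 0.03630383 -0.45606284  0.94697868] [[0.664, -0.568, 0.486], [-0.748, -0.494, 0.444], [-0.012, -0.659, -0.752]] 489.63911194383746 272.0961936299653 206.26196003229413
{'time_s': 0.1, 'joints': array([ 8.11070145e+01,  2.20842803e+01,  3.86494576e-01, -2.52850985e-02,
       -6.84117709e+01, -1.48160919e+01]), 'joint_velocities': array([-0.03416679, -0.17883226,  0.27893939,  0.17884957, -0.04912835,
        0.01305607]), 'effort': array([-1.17882279e-03, -3.91690099e+01,  1.87936288e+01,  4.23197016e+00,
        1.34909997e-02, -7.52485835e-05]), 'tcp_pos': array([0.25108828, 0.57177213, 0.23558331]), 'ee_rot': array([[ 9.15533475e-01, -4.02241178e-01, -7.01007299e-04],
       [-4.02241778e-01, -9.15531659e-01, -1.82566805e-03],
       [ 9.25644930e-05,  1.95343464e-03, -9.99998088e-01]]), 'wrist_force': array([ 0.05282215,  0.16201828, -0.04139173]), 'moment': array([-0.034474  ,  0.05451674, -0.01761412]), 'gripper_force': 0.0, 'gripper_width': 0.996876722273392}
```

View pics/top0.png

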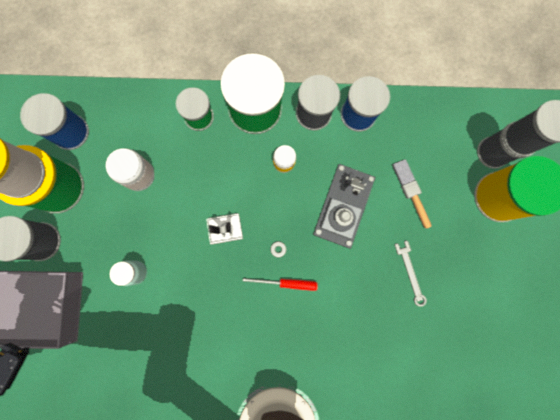

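View pics/side0.png

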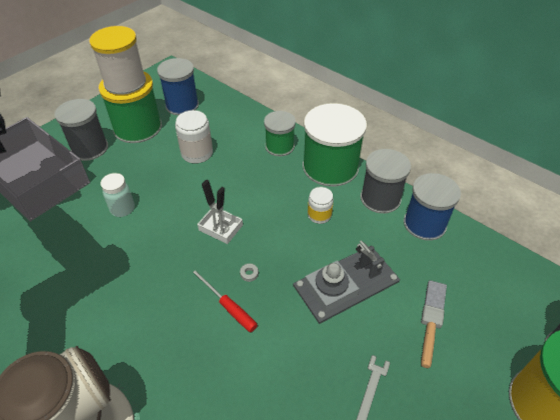

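The top view shows the fixture at about (344,205), with its clamp hinge at (355,180), and the tin with the pliers at (224,228). In the side view they are at (346,285) and (218,220).

```bash
python3 - <<'E'
from h import *
T=np.load('top0.npy');S=np.load('side0.npy')
def near(P,c,r,zl,zh):
    return P[(np.hypot(P[...,0]-c[0],P[...,1]-c[1])<r)&(P[...,2]>zl)&(P[...,2]<zh)]
print('bench',T[250,330],S[300,280])
fx=T[213,344];tn=T[235,212];print(fx,tn)
for n,P in(('top',T),('side',S)):
    q=near(P,fx,.2,.006,.02); 
    r=cv2.minAreaRect((q[:,:2]*1000).astype(np.float32)); print(n,'base',r,len(q))
    q=near(P,fx,.2,.034,.045);print(' block',cv2.minAreaRect((q[:,:2]*1000).astype(np.float32)),len(q))
    q=near(P,fx,.05,.09,.11);print(' stubtop',len(q),q.mean(0), q.max(0),q.min(0))
    q=near(P,fx,.02,.07,.11);print(' stub',len(q),q.mean(0), q.max(0),q.min(0))
    q=near(P,tn,.09,.018,.03);print(' tin',cv2.minAreaRect((q[:,:2]*1000).astype(np.float32)),len(q))
    q=near(P,tn,.1,.10,.2);print(' handles',len(q)); print(np.round(q[np.argsort(-q[:,2])]*1000).astype(int).tolist()[:60])
# enlarged crops
a=cv2.imread('pics/top0.png');b=cv2.imread('pics/side0.png')
r=lambda i,x,y,w,h:cv2.resize(i[y:y+h,x:x+w],(400,300),interpolation=cv2.INTER_CUBIC)
cv2.imwrite('pics/crop.png',np.vstack([np.hstack([r(a,190,200,80,60),r(a,285,155,120,90)]),np.hstack([r(b,180,170,90,68),r(b,280,225,130,98)])]))
E
```

```text
bench [ 0.4587579  -0.13788356 -0.00094962] [ 4.54926231e-01 -9.22108275e-02  3.37568376e-04]
[ 0.5493235  -0.15778932  0.09841285] [0.49389908 0.18787172 0.00190537]
top base ((544.4237670898438, -169.85174560546875), (365.0539245605469, 371.1694030761719), 83.18212890625) 1941
 block ((603.6271362304688, -126.03567504882812), (254.44204711914062, 123.5770263671875), 34.549442291259766) 425
 stubtop 105 [ 0.54284587 -0.16019735  0.09631481] [ 0.55785947 -0.14636587  0.10195937] [ 0.52937158 -0.17431187  0.09010313]
 stub 171 [ 0.54614898 -0.15614169  0.0879978 ] [ 0.56571253 -0.13888764  0.10195937] [ 0.52975696 -0.17431187  0.07065704]
 tin ((511.2908630371094, 154.2579345703125), (68.00336456298828, 86.42994689941406), 10.741151809692383) 105
 handles 148
[[507, 125, 166], [506, 169, 166], [509, 129, 166], [492, 166, 165], [494, 168, 165], [504, 129, 165], [511, 125, 165], [502, 127, 165], [504, 166, 165], [500, 124, 164], [514, 127, 164], [502, 125, 164], [499, 173, 164], [501, 166, 164], [511, 132, 164], [497, 169, 164], [500, 127, 164], [500, 122, 164], [502, 122, 164], [499, 1
[... 1613 characters left out ...]
3], [501, 170, 163], [511, 126, 163], [499, 168, 163], [508, 167, 163], [499, 126, 163], [501, 119, 162], [506, 169, 162], [493, 161, 162], [498, 170, 162], [504, 125, 162], [491, 169, 162], [507, 164, 162], [499, 123, 162], [504, 122, 162], [501, 125, 162], [512, 130, 162], [507, 122, 162], [496, 168, 162], [497, 125, 162], [505, 162, 162], [497, 121, 162], [509, 130, 162], [503, 169, 162], [489, 167, 161], [497, 163, 161], [503, 124, 161], [500, 118, 161], [506, 130, 161], [495, 171, 161], [510, 122, 160], [495, 161, 160], [511, 120, 160], [493, 169, 160], [506, 121, 160], [506, 173, 160], [507, 167, 160], [500, 166, 160], [503, 163, 160], [499, 168, 160], [505, 165, 160], [496, 124, 160]]
```

View pics/crop.png

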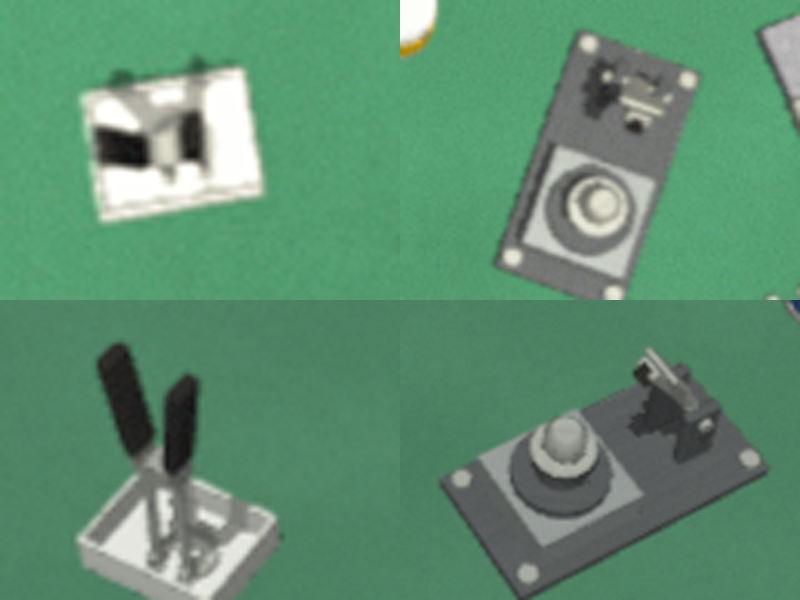

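The crops show the clamp arm raised and leaning towards the stub, and the ring's back on the world +x side of the pins. Next I'll fit the exact poses.

```bash
python3 - <<'E'
from h import *
T=np.load('top0.npy');S=np.load('side0.npy')
for n,P in(('top',T),('side',S)):
    im=cv2.imread(f'pics/{n}0.png').astype(int)
    b,g,r=im[...,0],im[...,1],im[...,2]
    green=(g>r+25)&(g>b+15)
    c=np.array([.575,-.165]); d=np.hypot(P[...,0]-c[0],P[...,1]-c[1])
    m=((~green)&(d<.17)&(P[...,2]<.03)&(P[...,2]>-.01)).astype(np.uint8)
    m=cv2.morphologyEx(m,cv2.MORPH_OPEN,np.ones((3,3)))
    _,lab,st,cen=cv2.connectedComponentsWithStats(m)
    k=1+np.argmax(st[1:,4]); q=P[lab==k]
    rect=cv2.minAreaRect((q[:,:2]*1000).astype(np.float32)); bx=cv2.boxPoints(rect)
    print(n,'base',rect,len(q),'z',np.median(q[:,2]))
    # long axis toward +x
    e=max([bx[1]-bx[0],bx[2]-bx[1]],key=np.linalg.norm); e=e/np.linalg.norm(e); e*=np.sign(e[0])
    o=np.array(rect[0])-42.5*e; yaw=np.degrees(np.arctan2(e[1],e[0])); print(' yaw',yaw,'origin',o)
    # stub: cap/end fits
    f=np.array([-e[1],e[0]])
    X=np.stack([(P[...,:2]*1000-o)@e,(P[...,:2]*1000-o)@f,P[...,2]*1000],-1)
    near=(np.hypot(X[...,0],X[...,1])<45)
    for zl,zh in((36,44),(46,54),(71,79),(93,97.),(96,103)):
        q=X[near&(X[...,2]>zl)&(X[...,2]<zh)]
        if len(q)>3: cc,rr=cv2.minEnclosingCircle(q[:,:2].astype(np.float32)); print('  z',zl,zh,len(q),np.round(q.mean(0),1),'circ',np.round(cc,1),round(rr,1))
    q=X[(X[...,0]>35)&(X[...,0]<130)&(abs(X[...,1])<30)&(X[...,2]>60)]
    q=q[np.argsort(q[:,2])]; print(' clamp',np.round(q).astype(int).tolist())
    # handles
    dark=(im.sum(-1)<150)&(np.hypot(P[...,0]-.503,P[...,1]-.148)<.06)
    for zl,zh in((105,120),(120,135),(135,150),(150,168)):
        q=P[dark&(P[...,2]*1e3>zl)&(P[...,2]*1e3<zh)]*1000
        for s,nm in((q[:,1]<148,'R'),(q[:,1]>=148,'L')):
            if s.sum()>2: print('  h',zl,nm,s.sum(),np.round(q[s].mean(0),1),np.round(q[s].min(0)),np.round(q[s].max(0)))
q=S[(np.hypot(S[...,0]-.51,S[...,1]-.153)<.032)&(S[...,2]<.04)&(S[...,2]>.004)]*1000
print('ringpts',np.round(q).astype(int).tolist())
E
```

```text
top base ((582.9542236328125, -175.70523071289062), (110.77108764648438, 214.23931884765625), 70.83747863769531) 1646 z 0.012282544366083559
 yaw -19.162514 origin [ 542.80908966 -161.75465965]
  z 36 44 265 [-3.5  2.7 40.3] circ [-0.  0.] 44.9
  z 46 54 305 [-4.1  3.4 50.2] circ [0.3 0.7] 36.1
  z 71 79 131 [-2.1  2.6 75.1] circ [0.2 0.9] 22.8
  z 93 97.0 41 [ 1.1  0.1 95.5] circ [0.6 0.8] 14.2
  z 96 103 63 [ 0.2  0.9 98.3] circ [1.3 1.6] 13.0
 clamp [[109, 11, 61], [109, -12, 61], [106, 10, 61], [102, -25, 61], [102, 12, 62], [105, 27, 62], [109, 25, 62], [106, 24, 62], [110, -8, 63], [111, 4, 63], [103, 9, 63], [103, 24, 63], [110, -2, 63], [102, 26, 63], [98, 22, 63], [90, 19, 64], [105, -12, 64], [92, 23, 64], [107, 22, 64], [107, -26, 65], [103, -24, 65], [109, 23, 65], [109, 6, 65], [104, 13, 66], [102, -13, 66], [113, -20, 66], [104, -26, 66], [108, 9, 67], [90, 17, 67], [108, 1, 67], [92, 21, 67], [107, -19, 67], [107, -13, 68], [115, -19, 68], [119, -21, 68], [106, 20, 68], [103, 22, 68], [97, 14, 68], [117, 15, 68], [119, 19, 68], [114, 23, 68], [93, 18, 68], [116, -13, 6
[... 10646 characters left out ...]
3, 6], [490, 149, 11], [495, 150, 5], [498, 147, 4], [497, 138, 13], [498, 135, 15], [500, 134, 14], [501, 131, 15], [507, 135, 6], [508, 132, 8], [510, 131, 7], [513, 131, 4], [515, 129, 4], [479, 150, 17], [479, 146, 20], [481, 145, 18], [481, 141, 23], [482, 138, 23], [497, 142, 6], [494, 135, 15], [497, 134, 12], [498, 131, 14], [502, 133, 9], [504, 132, 8], [507, 131, 5], [508, 129, 6], [515, 122, 6], [481, 145, 15], [496, 138, 6], [496, 133, 11], [497, 131, 12], [502, 133, 6], [507, 128, 4], [511, 122, 5], [479, 151, 8], [479, 148, 11], [483, 136, 17], [495, 133, 8], [498, 133, 5], [499, 130, 6], [501, 129, 6], [505, 126, 4], [480, 145, 8], [480, 142, 11], [501, 126, 4], [504, 122, 4]]
```

Call:
play_rows(
  steps=[
    {"dx": 35.6,"dy": 28.7,"claw": 0},
    {"dx": 35.6,"dy": 28.7,"claw": 0},
    {"dx": 35.6,"dy": 28.7,"claw": 0},
    {"dx": 35.6,"dy": 28.7,"claw": 0},
    {"dx": 35.6,"dy": 28.7,"claw": 0},
    {"dx": 35.6,"dy": 28.7,"claw": 0},
    {"dx": 35.6,"dy": 28.7,"claw": 0},
    {"dx": 35.6,"dy": 28.7,"claw": 0},
    {"dx": 35.6,"dy": 28.7,"claw": 0},
    {"dx": 35.6,"dy": 28.7,"claw": 0},
    {"dx": 35.6,"dy": 28.7,"claw": 0},
    {"dx": 35.6,"dy": 28.7,"claw": 0},
    {"dx": 35.6,"dy": 28.7,"claw": 0},
    {"dx": 35.6,"dy": 28.7,"claw": 0},
    {"dx": 35.6,"dy": 28.7,"claw": 0},
    {"dx": 35.6,"dy": 28.7,"claw": 0},
    {"dx": 35.6,"dy": 28.7,"claw": 0},
    {"dx": 35.6,"dy": 28.7,"claw": 0},
    {"dx": 35.6,"dy": 28.7,"claw": 0},
    {"az": -4.5,"claw": 0},
  ],
)

```text
invalid input at $.steps[0]: expected keys ax, ay, az, dx, dy, dz, claw
```

```bash
cat >> h.py <<'E'
def togo(p,yaw):
    """shift (mm, tool axes) and turn about tool z (deg) from measured pose to p (m), tool down with x at yaw"""
    s=sense(); R=np.array(s['ee_rot']); d=R.T@(np.array(p)-s['tcp_pos'])*1000
    c,sn=np.cos(np.radians(yaw)),np.sin(np.radians(yaw)); G=np.array([[c,sn,0],[sn,-c,0],[0,0,-1]])
    from scipy.spatial.transform import Rotation as Ro
    print('tcp',np.round(s['tcp_pos'],4),'shift',np.round(d,1),'turn',np.round(Ro.from_matrix(R.T@G).as_rotvec(degrees=True),2),'F',np.round(s['wrist_force'],1),'w',round(s['gripper_width']*87,1),s['gripper_force'],'t',s['time_s'])
def fix(x,y,z,o=(543.4,-161.8),yaw=-19.3):
    c,s=np.cos(np.radians(yaw)),np.sin(np.radians(yaw)); return np.array([o[0]+c*x-s*y,o[1]+s*x+c*y,z])/1000
E
python3 - <<'E'
from h import *
togo(fix(115,0,164),-19.3)
for t in np.arange(1.05,-.01,-.15):
    a=np.array([-np.cos(t),np.sin(t)]);n=np.array([np.sin(t),np.cos(t)]);p=np.array([105,58])+55*a+12*n
    print(round(t,2),'tcp fix x,z',np.round([p[0]+9.5,p[1]+14],1))
E
```

```text
tcp [0.2511 0.5718 0.2356] shift [677.3 545.   72.7] turn [ 0.11 -0.   -4.42] F [ 0.1  0.2 -0. ] w 86.7 0.0 t 0.1
1.05 tcp fix x,z [ 97.5 125.7]
0.9 tcp fix x,z [ 89.7 122.5]
0.75 tcp fix x,z [ 82.4 118.3]
0.6 tcp fix x,z [ 75.9 113. ]
0.45 tcp fix x,z [ 70.2 106.7]
0.3 tcp fix x,z [65.5 99.7]
0.15 tcp fix x,z [61.9 92.1]
-0.0 tcp fix x,z [59.5 84. ]
```

All keys are required in each row.

Call:
play_rows(
  steps=[
    {"ax": 0,"ay": 0,"az": 0,"dx": 35.6,"dy": 28.7,"dz": 0,"claw": 0},
    {"ax": 0,"ay": 0,"az": 0,"dx": 35.6,"dy": 28.7,"dz": 0,"claw": 0},
    {"ax": 0,"ay": 0,"az": 0,"dx": 35.6,"dy": 28.7,"dz": 0,"claw": 0},
    {"ax": 0,"ay": 0,"az": 0,"dx": 35.6,"dy": 28.7,"dz": 0,"claw": 0},
    {"ax": 0,"ay": 0,"az": 0,"dx": 35.6,"dy": 28.7,"dz": 0,"claw": 0},
    {"ax": 0,"ay": 0,"az": 0,"dx": 35.6,"dy": 28.7,"dz": 0,"claw": 0},
    {"ax": 0,"ay": 0,"az": 0,"dx": 35.6,"dy": 28.7,"dz": 0,"claw": 0},
    {"ax": 0,"ay": 0,"az": 0,"dx": 35.6,"dy": 28.7,"dz": 0,"claw": 0},
    {"ax": 0,"ay": 0,"az": 0,"dx": 35.6,"dy": 28.7,"dz": 0,"claw": 0},
    {"ax": 0,"ay": 0,"az": 0,"dx": 35.6,"dy": 28.7,"dz": 0,"claw": 0},
    {"ax": 0,"ay": 0,"az": 0,"dx": 35.6,"dy": 28.7,"dz": 0,"claw": 0},
    {"ax": 0,"ay": 0,"az": 0,"dx": 35.6,"dy": 28.7,"dz": 0,"claw": 0},
    {"ax": 0,"ay": 0,"az": 0,"dx": 35.6,"dy": 28.7,"dz": 0,"claw": 0},
    {"ax": 0,"ay": 0,"az": 0,"dx": 35.6,"dy": 28.7,"dz": 0,"claw": 0},
    {"ax": 0,"ay": 0,"az": 0,"dx": 35.6,"dy": 28.7,"dz": 0,"claw": 0},
    {"ax": 0,"ay": 0,"az": 0,"dx": 35.6,"dy": 28.7,"dz": 0,"claw": 0},
    {"ax": 0,"ay": 0,"az": 0,"dx": 35.6,"dy": 28.7,"dz": 0,"claw": 0},
    {"ax": 0,"ay": 0,"az": 0,"dx": 35.6,"dy": 28.7,"dz": 0,"claw": 0},
    {"ax": 0,"ay": 0,"az": 0,"dx": 35.6,"dy": 28.7,"dz": 0,"claw": 0},
    {"ax": 0,"ay": 0,"az": -4.5,"dx": 0,"dy": 0,"dz": 0,"claw": 0},
  ],
)

```text
time_s: 2.1
tcp_pos: [0.6523, -0.2038, 0.2339]
ee_rot: [[0.943, -0.333, -0.002], [-0.333, -0.943, -0.001], [-0.002, 0.001, -1.0]]
wrist_force: [-0.7, 0.1, -0.1]
gripper_width: 0.007
gripper_force: 0.0
```

```bash
python3 - <<'E'
from h import *
togo(fix(115,0,164),-19.3)
E
```

```text
tcp [ 0.6523 -0.2038  0.2339] shift [-1.5 -3.7 69.9] turn [ 0.07  0.12 -0.12] F [-0.7  0.1 -0.1] w 0.6 0.0 t 2.1
```

Call:
play_rows(
  steps=[
    {"ax": 0,"ay": 0,"az": 0,"dx": -1,"dy": -3.7,"dz": 40,"claw": 0},
    {"ax": 0,"ay": 0,"az": 0,"dx": -1.5,"dy": 0,"dz": 40,"claw": 0},
    {"ax": 0,"ay": 0,"az": 0,"dx": -2,"dy": 0,"dz": 26,"claw": 0},
    {"ax": 0,"ay": 0,"az": 0,"dx": -7,"dy": 0,"dz": 2,"claw": 0},
    {"ax": 0,"ay": 0,"az": 0,"dx": -7.5,"dy": 0,"dz": 2,"claw": 0},
    {"ax": 0,"ay": 0,"az": 0,"dx": -4,"dy": 0,"dz": 1.5,"claw": 0},
    {"ax": 0,"ay": 0,"az": 0,"dx": -3.8,"dy": 0,"dz": 1.5,"claw": 0},
    {"ax": 0,"ay": 0,"az": 0,"dx": -7.3,"dy": 0,"dz": 4,"claw": 0},
    {"ax": 0,"ay": 0,"az": 0,"dx": -6.4,"dy": 0,"dz": 5.5,"claw": 0},
    {"ax": 0,"ay": 0,"az": 0,"dx": -5.8,"dy": 0,"dz": 6.5,"claw": 0},
    {"ax": 0,"ay": 0,"az": 0,"dx": -4.7,"dy": 0,"dz": 7,"claw": 0},
    {"ax": 0,"ay": 0,"az": 0,"dx": -3.5,"dy": 0,"dz": 7.5,"claw": 0},
    {"ax": 0,"ay": 0,"az": 0,"dx": -2,"dy": 0,"dz": 5,"claw": 0},
  ],
)

```text
time_s: 3.4
tcp_pos: [0.5987, -0.1766, 0.0874]
ee_rot: [[0.944, -0.329, -0.001], [-0.329, -0.944, 0.0], [-0.001, -0.0, -1.0]]
wrist_force: [3.3, -0.0, 3.1]
gripper_width: 0.009
gripper_force: 2.0
```

```bash
python3 - <<'E'
from h import *
togo(fix(60,0,84),-19.3)
E
```

```text
tcp [ 0.5987 -0.1766  0.0874] shift [2.9 4.3 3.4] turn [-0.    0.04  0.1 ] F [ 3.3 -0.   3.1] w 0.7 1.9518111833167495 t 3.4
```

Call:
play_rows(
  steps=[
    {"ax": 0,"ay": 0,"az": 0,"dx": 1,"dy": 2,"dz": 2,"claw": 0},
    {"ax": 0,"ay": 0,"az": 0,"dx": 0.5,"dy": 2,"dz": 1.5,"claw": 0},
    {"ax": 0,"ay": 0,"az": 0,"dx": 0,"dy": 0,"dz": 0.5,"claw": 0},
  ],
)

```text
time_s: 3.7
tcp_pos: [0.5979, -0.1802, 0.0844]
ee_rot: [[0.944, -0.329, -0.004], [-0.329, -0.944, 0.002], [-0.004, -0.0, -1.0]]
wrist_force: [-2.6, 5.8, 11.6]
gripper_width: 0.006
gripper_force: 5.8
```

Call:
play_rows(
  steps=[
    {"ax": 0,"ay": 0,"az": 0,"dx": 0,"dy": 0,"dz": 0.5,"claw": 0},
    {"ax": 0,"ay": 0,"az": 0,"dx": 0,"dy": 0,"dz": 0.5,"claw": 0},
    {"ax": 0,"ay": 0,"az": 0,"dx": 0,"dy": 0,"dz": 0.5,"claw": 0},
  ],
)

```text
time_s: 4.0
tcp_pos: [0.5979, -0.1802, 0.0844]
ee_rot: [[0.945, -0.328, -0.003], [-0.328, -0.945, 0.001], [-0.004, 0.0, -1.0]]
wrist_force: [-4.9, 6.4, 17.8]
gripper_width: 0.003
gripper_force: 8.9
```

Call:
play_rows(
  steps=[
    {"ax": 0,"ay": 0,"az": 0,"dx": 0,"dy": 0,"dz": 0.5,"claw": 0},
    {"ax": 0,"ay": 0,"az": 0,"dx": 0,"dy": 0,"dz": 0.5,"claw": 0},
    {"ax": 0,"ay": 0,"az": 0,"dx": 0,"dy": 0,"dz": -10,"claw": 0},
    {"ax": 0,"ay": 0,"az": 0,"dx": 0,"dy": 0,"dz": -40,"claw": 40},
    {"ax": 0,"ay": 0,"az": 0,"dx": 0,"dy": 0,"dz": -48,"claw": 87},
    {"ax": 0,"ay": 0,"az": 0,"dx": -10,"dy": -20,"dz": -42,"claw": 87},
  ],
)

```text
time_s: 4.6
tcp_pos: [0.5948, -0.1606, 0.2215]
ee_rot: [[0.943, -0.332, -0.005], [-0.332, -0.943, -0.0], [-0.005, 0.002, -1.0]]
wrist_force: [1.7, 0.4, 0.6]
gripper_width: 0.192
gripper_force: 0.0
```

```bash
python3 - <<'E'
from h import *
c,P=cap('side','side1')
X=P*1000; o=np.array([543.4,-161.8]);t=np.radians(-19.3);e=np.array([np.cos(t),np.sin(t)]);f=np.array([-e[1],e[0]])
a=(X[...,:2]-o)@e;b=(X[...,:2]-o)@f
q=(a>36)&(a<64)&(abs(b)<25)&(X[...,2]>55)&(X[...,2]<100); print('paddle',q.sum(),np.round(np.percentile(X[...,2][q],[5,50,95]),1))
s=cv2.resize(c['frame'][170:340,160:430],(800,504)); cv2.imwrite('pics/s1.png',s)
togo([.505,.146,.27],7.6)
E
```

```text
paddle 182 [67.  70.4 73.2]
tcp [ 0.5982 -0.1582  0.2303] shift [-187.4 -256.8  -41.2] turn [  0.07  -0.54 -26.74] F [0.6 0.  5. ] w 20.6 0.0 t 4.65
```

View pics/s1.png

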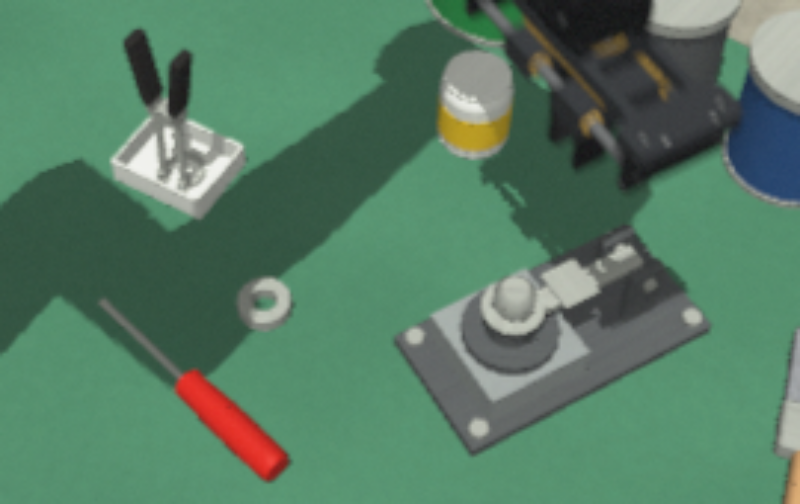

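The arm is down: the paddle measures 70 mm high and the pad is on the flange. The pliers still stand in the tin at about (160,100) in this crop. Next I'll move above them.

Call:
play_rows(
  steps=[
    {"ax": 0,"ay": 0,"az": 0,"dx": -27.4,"dy": -36.5,"dz": -5.7,"claw": 87},
    {"ax": 0,"ay": 0,"az": 0,"dx": -27.4,"dy": -36.5,"dz": -5.7,"claw": 87},
    {"ax": 0,"ay": 0,"az": 0,"dx": -27.4,"dy": -36.5,"dz": -5.7,"claw": 87},
    {"ax": 0,"ay": 0,"az": 0,"dx": -27.4,"dy": -36.5,"dz": -5.7,"claw": 87},
    {"ax": 0,"ay": 0,"az": 0,"dx": -27.4,"dy": -36.5,"dz": -5.7,"claw": 87},
    {"ax": 0,"ay": 0,"az": 0,"dx": -27.4,"dy": -36.5,"dz": -5.7,"claw": 87},
    {"ax": 0,"ay": 0,"az": 0,"dx": -27.4,"dy": -36.5,"dz": -5.7,"claw": 87},
    {"ax": 0,"ay": 0,"az": -7.2,"dx": 0,"dy": 0,"dz": 0,"claw": 87},
    {"ax": 0,"ay": 0,"az": -7.2,"dx": 0,"dy": 0,"dz": 0,"claw": 87},
    {"ax": 0,"ay": 0,"az": -7.2,"dx": 0,"dy": 0,"dz": 0,"claw": 87},
    {"ax": 0,"ay": 0,"az": -7.2,"dx": 0,"dy": 0,"dz": 0,"claw": 87},
    {"ax": 0,"ay": 0,"az": 0,"dx": 0,"dy": 0,"dz": 0,"claw": 87},
    {"ax": 0,"ay": 0,"az": 0,"dx": 0,"dy": 0,"dz": 0,"claw": 87},
  ],
)

```text
time_s: 5.95
tcp_pos: [0.4986, 0.1447, 0.2603]
ee_rot: [[0.987, 0.164, -0.003], [0.164, -0.987, -0.002], [-0.003, 0.001, -1.0]]
wrist_force: [-0.5, 0.4, 0.3]
gripper_width: 1.001
gripper_force: 0.0
```

```bash
python3 - <<'E'
from h import *
togo([.5023,.1465,.127],9.5)
E
```

```text
tcp [0.4986 0.1447 0.2603] shift [  4.4  -1.3 133.2] turn [ 0.06  0.19 -0.09] F [-0.5  0.4  0.3] w 87.1 0.0 t 5.95
```

Call:
play_rows(
  steps=[
    {"ax": 0,"ay": 0.2,"az": 0,"dx": 2.2,"dy": -0.6,"dz": 30,"claw": 87},
    {"ax": 0,"ay": 0,"az": 0,"dx": 2.2,"dy": -0.7,"dz": 35,"claw": 87},
    {"ax": 0,"ay": 0,"az": 0,"dx": 0,"dy": 0,"dz": 35,"claw": 87},
    {"ax": 0,"ay": 0,"az": 0,"dx": 0,"dy": 0,"dz": 25,"claw": 87},
    {"ax": 0,"ay": 0,"az": 0,"dx": 0,"dy": 0,"dz": 8,"claw": 80},
    {"ax": 0,"ay": 0,"az": 0,"dx": 0,"dy": 0,"dz": 0,"claw": 70},
    {"ax": 0,"ay": 0,"az": 0,"dx": 0,"dy": 0,"dz": 0,"claw": 62},
    {"ax": 0,"ay": 0,"az": 0,"dx": 0,"dy": 0,"dz": 0,"claw": 56},
  ],
)

```text
time_s: 6.75
tcp_pos: [0.5048, 0.1479, 0.13]
ee_rot: [[0.986, 0.166, 0.006], [0.166, -0.986, 0.002], [0.007, -0.001, -1.0]]
wrist_force: [0.8, -0.7, 0.5]
gripper_width: 0.732
gripper_force: 0.0
```

```bash
python3 - <<'E'
from h import *
togo([.5023,.1465,.127],9.5)
r=lambda i,x,y,w,h:cv2.resize(i[y:y+h,x:x+w],(400,300),interpolation=cv2.INTER_CUBIC)
a=cap('top')[0]['frame'];b=cap('side')[0]['frame']
cv2.imwrite('pics/g1.png',np.hstack([r(a,180,190,100,75),r(b,160,150,100,75)]))
E
```

```text
tcp [0.5048 0.1479 0.13  ] shift [-2.7  1.   3. ] turn [-0.06 -0.37  0.08] F [ 0.8 -0.7  0.5] w 63.7 0.0 t 6.75
```

View pics/g1.png

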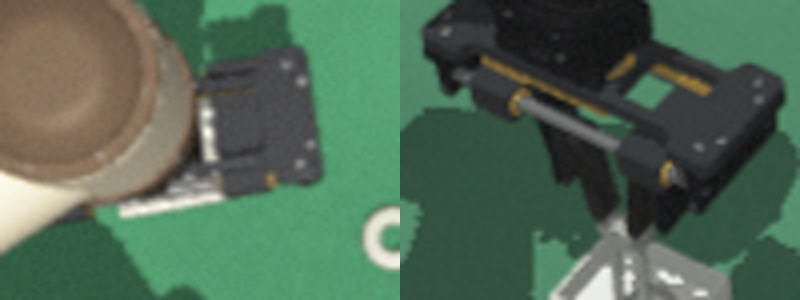

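The fingers straddle the handles at about (620,190). I'll correct the small offset and close to 34 mm.

Call:
play_rows(
  steps=[
    {"ax": 0,"ay": -0.3,"az": 0,"dx": -2.5,"dy": 1,"dz": 2.5,"claw": 54},
    {"ax": 0,"ay": 0,"az": 0,"dx": 0,"dy": 0,"dz": 0,"claw": 50},
    {"ax": 0,"ay": 0,"az": 0,"dx": 0,"dy": 0,"dz": 0,"claw": 46},
    {"ax": 0,"ay": 0,"az": 0,"dx": 0,"dy": 0,"dz": 0,"claw": 42},
    {"ax": 0,"ay": 0,"az": 0,"dx": 0,"dy": 0,"dz": 0,"claw": 38},
    {"ax": 0,"ay": 0,"az": 0,"dx": 0,"dy": 0,"dz": 0,"claw": 36},
    {"ax": 0,"ay": 0,"az": 0,"dx": 0,"dy": 0,"dz": 0,"claw": 34},
    {"ax": 0,"ay": 0,"az": 0,"dx": 0,"dy": 0,"dz": 0,"claw": 34},
    {"ax": 0,"ay": 0,"az": 0,"dx": 0,"dy": 0,"dz": 0,"claw": 34},
  ],
)

```text
time_s: 7.75
tcp_pos: [0.5031, 0.1468, 0.1284]
ee_rot: [[0.986, 0.168, 0.003], [0.168, -0.986, 0.001], [0.003, -0.001, -1.0]]
wrist_force: [-2.6, 0.8, 11.2]
gripper_width: 0.397
gripper_force: 8.0
```

```bash
python3 - <<'E'
from h import *
togo([.5023,.1465,.127],9.5)
E
```

```text
tcp [0.5031 0.1468 0.1284] shift [-0.8  0.1  1.4] turn [-0.04 -0.16  0.16] F [-2.6  0.8 11.2] w 34.5 8.046913594007492 t 7.75
```

Call:
play_rows(
  steps=[
    {"ax": 0,"ay": 0,"az": 0,"dx": 0,"dy": 0,"dz": -5,"claw": 34},
    {"ax": 0,"ay": 0,"az": 0,"dx": 0,"dy": 0,"dz": -8,"claw": 34},
    {"ax": 0,"ay": 0,"az": 0,"dx": 0,"dy": 0,"dz": -8,"claw": 34},
    {"ax": 0,"ay": 0,"az": 0,"dx": 0,"dy": 0,"dz": -8,"claw": 34},
    {"ax": 0,"ay": 0,"az": 0,"dx": 0,"dy": 0,"dz": -8,"claw": 34},
    {"ax": 0,"ay": 0,"az": 0,"dx": 0,"dy": 0,"dz": -3,"claw": 32},
    {"ax": 0,"ay": 0,"az": 0,"dx": 0,"dy": 0,"dz": 0,"claw": 30},
    {"ax": 0,"ay": 0,"az": 0,"dx": 0,"dy": 0,"dz": 0,"claw": 26},
    {"ax": 0,"ay": 0,"az": 0,"dx": 0,"dy": 0,"dz": 0,"claw": 20},
    {"ax": 0,"ay": 0,"az": 0,"dx": 0,"dy": 0,"dz": 0,"claw": 10},
    {"ax": 0,"ay": 0,"az": 0,"dx": 0,"dy": 0,"dz": 0,"claw": 0},
    {"ax": 0,"ay": 0,"az": 0,"dx": 0,"dy": 0,"dz": 0,"claw": 0},
  ],
)

```text
time_s: 8.95
tcp_pos: [0.5016, 0.146, 0.1658]
ee_rot: [[0.986, 0.167, -0.002], [0.167, -0.986, -0.0], [-0.002, 0.0, -1.0]]
wrist_force: [0.5, -0.9, -2.1]
gripper_width: 0.337
gripper_force: 30.0
```

Call:
play_rows(
  steps=[
    {"ax": 0,"ay": 0,"az": 0,"dx": 0,"dy": 0,"dz": -15,"claw": 0},
    {"ax": 0,"ay": 0,"az": 0,"dx": 0,"dy": 0,"dz": -25,"claw": 0},
    {"ax": 0,"ay": 0,"az": 0,"dx": 0,"dy": 0,"dz": -25,"claw": 0},
    {"ax": 0,"ay": 0,"az": 0,"dx": 0,"dy": 10,"dz": -20,"claw": 0},
    {"ax": 0,"ay": 0,"az": 0,"dx": -2,"dy": 25,"dz": 0,"claw": 0},
    {"ax": 0,"ay": 0,"az": 0,"dx": -2,"dy": 30,"dz": 0,"claw": 0},
    {"ax": 0,"ay": 0,"az": 0,"dx": -2,"dy": 30,"dz": 0,"claw": 0},
    {"ax": 0,"ay": 0,"az": 0,"dx": -2,"dy": 30,"dz": 0,"claw": 0},
    {"ax": 0,"ay": 0,"az": 0,"dx": -2,"dy": 30,"dz": 0,"claw": 0},
    {"ax": 0,"ay": 0,"az": 0,"dx": -2,"dy": 30,"dz": 0,"claw": 0},
    {"ax": 0,"ay": 0,"az": 0,"dx": -2,"dy": 30,"dz": 0,"claw": 0},
    {"ax": 0,"ay": 0,"az": 0,"dx": -2,"dy": 30,"dz": 0,"claw": 0},
    {"ax": 0,"ay": 0,"az": 0,"dx": 0,"dy": 30,"dz": 0,"claw": 0},
    {"ax": 0,"ay": 0,"az": 0,"dx": 0,"dy": 20,"dz": 0,"claw": 0},
    {"ax": 0,"ay": 0,"az": 0,"dx": 0,"dy": 15,"dz": 0,"claw": 0},
    {"ax": 0,"ay": 0,"az": 0,"dx": 0,"dy": 0,"dz": 0,"claw": 0},
    {"ax": 0,"ay": 0,"az": 0,"dx": 0,"dy": 0,"dz": 0,"claw": 0},
    {"ax": 0,"ay": 0,"az": 0,"dx": 0,"dy": 0,"dz": 0,"claw": 0},
  ],
)

```text
time_s: 10.75
tcp_pos: [0.5375, -0.1615, 0.2509]
ee_rot: [[0.986, 0.167, -0.002], [0.167, -0.986, -0.0], [-0.002, -0.0, -1.0]]
wrist_force: [-0.6, -0.1, -2.7]
gripper_width: 0.337
gripper_force: 30.0
```

```bash
python3 - <<'E'
from h import *
togo([.5375,-.1628,.25],9.6)
for n in('side','top'):
    c,P=cap(n,n+'2'); np.save(n+'2.npy',P)
    m=(np.hypot(P[...,0]-.543,P[...,1]+.162)<.06)&(P[...,2]>.07)
    v,u=np.nonzero(m); print(n,u.min(),u.max(),v.min(),v.max(),m.sum())
b=cv2.imread('pics/side2.png'); cv2.imwrite('pics/s2.png',cv2.resize(b[170:320,270:420],(600,600),interpolation=cv2.INTER_CUBIC))
E
```

```text
tcp [ 0.5375 -0.1615  0.2509] shift [-0.3  1.3  0.9] turn [-0.02  0.11  0.04] F [-0.6 -0.1 -2.7] w 29.3 29.999683588393964 t 10.75
side 310 394 38 283 12093
top 342 457 139 227 5504
```

View pics/s2.png

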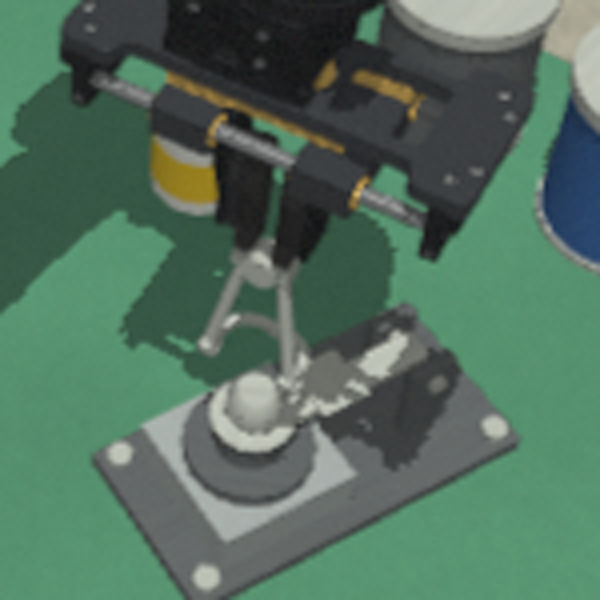

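The spread ring hangs over the stub: its eyes are at (208,345) and (290,378) in the crop, its arc is at (250,320) and the stub top is at (255,395). I'll measure ring and stub in the same camera.

```bash
python3 - <<'E'
from h import *
from scipy.optimize import least_squares
P=np.load('side2.npy')*1000; tcp=np.array([537.5,-161.5,250.9]);ex=np.array([.986,.167]);ey=np.array([-.167,.986])
im=cv2.imread('pics/side2.png')
X=np.stack([(P[...,:2]-tcp[:2])@ex-6,(P[...,:2]-tcp[:2])@ey,P[...,2]],-1)  # expected pliers frame
m=(np.hypot(X[...,0],X[...,1])<40)&(X[...,2]>105)&(X[...,2]<205)
q=X[m]
for zl in range(105,205,10):
    s=q[(q[:,2]>=zl)&(q[:,2]<zl+10)]
    for nm,k in(('R',s[:,1]<0),('L',s[:,1]>=0)):
        if k.sum(): print(zl,nm,k.sum(),np.round(s[k].mean(0),1),np.round(s[k].min(0)),np.round(s[k].max(0)))
s=q[(q[:,2]>115)&(q[:,2]<134)]; print(np.round(s[np.argsort(s[:,0])]).astype(int).tolist())
# stub in side, both times, same frame
for n in('side0','side2','top0'):
    A=np.load(n+'.npy')*1000
    k=(np.hypot(A[...,0]-543,A[...,1]+162)<25)&(A[...,2]>79)&(A[...,2]<103)
    r=A[k]; r=r[np.hypot(*(r[:,:2]-[543,-162]).T)<17.5]
    # surface model: cylinder r15 to z92, cone to r10 at z98, flat top
    def f(p):
        d=np.hypot(r[:,0]-p[0],r[:,1]-p[1]); z=r[:,2]-p[2]
        cyl=np.maximum(d-15,z-98); cone=((d-10)*6+(z-98)*5)/np.hypot(6,5)
        return np.maximum(cyl,cone)
    o=least_squares(f,[543,-162,0],loss='soft_l1'); print(n,len(r),np.round(o.x,2),'rms',np.sqrt((o.fun**2).mean()))
E
```

```text
115 R 2 [  6.1 -18.9 123.7] [-11. -22. 123.] [ 23. -16. 124.]
115 L 6 [ 12.5  12.6 124.2] [ -8.   2. 123.] [ 19.  18. 125.]
125 R 43 [  8.2 -19.  128.3] [-13. -28. 125.] [ 22.  -0. 132.]
125 L 45 [ 11.   14.5 128.8] [-17.   1. 125.] [ 22.  24. 135.]
135 R 21 [-12.9 -23.2 139. ] [-17. -26. 135.] [ -5. -19. 145.]
135 L 17 [-13.6  20.7 139.8] [-17.  18. 136.] [ -5.  25. 144.]
145 R 10 [-12.  -21.7 150.2] [-14. -23. 146.] [-10. -19. 154.]
145 L 9 [-12.7  19.6 150.2] [-14.  16. 147.] [-11.  23. 153.]
155 R 14 [-11.4 -19.1 160.7] [-13. -22. 155.] [ -8. -16. 165.]
155 L 14 [-11.5  17.9 159.7] [-14.  14. 155.] [ -8.  22. 164.]
165 R 14 [-10.8 -18.1 170.3] [-13. -22. 166.] [ -8. -14. 175.]
165 L 11 [-10.7  15.2 171.1] [-13.  12. 166.] [ -6.  18. 175.]
175 R 16 [ -9.2 -16.3 179.7] [-12. -19. 175.] [ -6. -13. 184.]
175 L 12 [-10.1  14.4 180. ] [-11.  11. 176.] [ -8.  18. 184.]
185 R 13 [ -9.1 -14.4 190.4] [-11. -17. 186.] [ -5. -11. 195.]
185 L 11 [ -9.4  12.7 189.9] [-11.  10. 186.] [ -7.  16. 195.]
195 R 12 [-10.3 -10.5 200.7] [-14. -16. 195.] [ -8.  -0. 204.]
195 L 12 [-10.4   8.6 200. ] [-1
[... 974 characters left out ...]
 -15, 127], [17, -3, 132], [17, 2, 129], [17, 13, 124], [17, 16, 129], [17, -16, 128], [17, -1, 127], [17, 4, 130], [17, 7, 128], [18, -14, 129], [18, 12, 131], [18, 2, 124], [18, 9, 129], [18, 4, 125], [19, 1, 131], [19, 3, 129], [19, -2, 125], [19, -18, 126], [19, -15, 128], [19, 10, 123], [20, 8, 128], [20, -15, 130], [20, 17, 128], [20, -13, 128], [20, 15, 126], [21, 15, 128], [21, 4, 129], [22, 9, 128], [22, 7, 129], [22, 0, 127], [22, 2, 129], [22, 11, 126], [22, -11, 128], [23, -16, 124]]
side0 173 [ 5.4474e+02 -1.6261e+02  4.8000e-01] rms 1.3763981230760929
side2 173 [ 544.07 -163.14    0.8 ] rms 1.3127330064117828
top0 111 [ 5.4364e+02 -1.6166e+02  2.3000e-01] rms 1.3128598901371604
```

```bash
python3 - <<'E'
from h import *
from scipy.optimize import least_squares
A=np.load('side2.npy')*1000
k=(np.hypot(A[...,0]-543.4,A[...,1]+160.5)<30)&(A[...,2]>121)&(A[...,2]<133); r=A[k]
l=(r[:,:2]-[543.4,-160.5])@np.array([.986,.167]); r=r[l>-6]
def f(p):
    d=np.hypot(r[:,0]-p[0],r[:,1]-p[1]); 
    q=np.stack([abs(d-(18+p[3]+2.5))-2.5,abs(r[:,2]-p[2]-2)-2])
    return np.hypot(*np.maximum(q,0))+np.minimum(q.max(0),0)
for x0 in ([543,-161,125,0],[545,-159,124,0]):
    o=least_squares(f,x0,loss='soft_l1'); print(len(r),np.round(o.x,2),np.sqrt((o.fun**2).mean()))
E
```

```text
82 [ 541.61 -161.54  125.63    2.93] 1.2923139443329796
82 [ 539.62 -162.89  125.58    4.53] 1.3082532743842004
```

Call:
play_rows(
  steps=[
    {"ax": 0,"ay": 0,"az": 0,"dx": 0.3,"dy": 1.8,"dz": 0,"claw": 0},
    {"ax": 0,"ay": 0,"az": 0,"dx": 0,"dy": 0,"dz": 0,"claw": 0},
    {"ax": 0,"ay": 0,"az": 0,"dx": 0,"dy": 0,"dz": 5,"claw": 0},
    {"ax": 0,"ay": 0,"az": 0,"dx": 0,"dy": 0,"dz": 6,"claw": 0},
    {"ax": 0,"ay": 0,"az": 0,"dx": 0,"dy": 0,"dz": 6,"claw": 0},
    {"ax": 0,"ay": 0,"az": 0,"dx": 0,"dy": 0,"dz": 3,"claw": 0},
    {"ax": 0,"ay": 0,"az": 0,"dx": 0,"dy": 0,"dz": 0,"claw": 0},
    {"ax": 0,"ay": 0,"az": 0,"dx": 0,"dy": 0,"dz": 0,"claw": 0},
  ],
)

```text
time_s: 11.65
tcp_pos: [0.5383, -0.1641, 0.231]
ee_rot: [[0.986, 0.167, -0.002], [0.167, -0.986, -0.0], [-0.002, 0.0, -1.0]]
wrist_force: [-0.8, 0.1, -2.0]
gripper_width: 0.336
gripper_force: 30.0
```

```bash
python3 - <<'E'
from h import *
togo([.538,-.1632,.2309],9.6)
b=cap('side')[0]['frame']; cv2.imwrite('pics/s3.png',cv2.resize(b[230:305,290:380],(720,600),interpolation=cv2.INTER_CUBIC))
E
```

```text
tcp [ 0.5383 -0.1641  0.231 ] shift [-0.2 -0.9  0.1] turn [ 0.01  0.1  -0.01] F [-0.8  0.1 -2. ] w 29.2 29.999619349837303 t 11.65
```

View pics/s3.png

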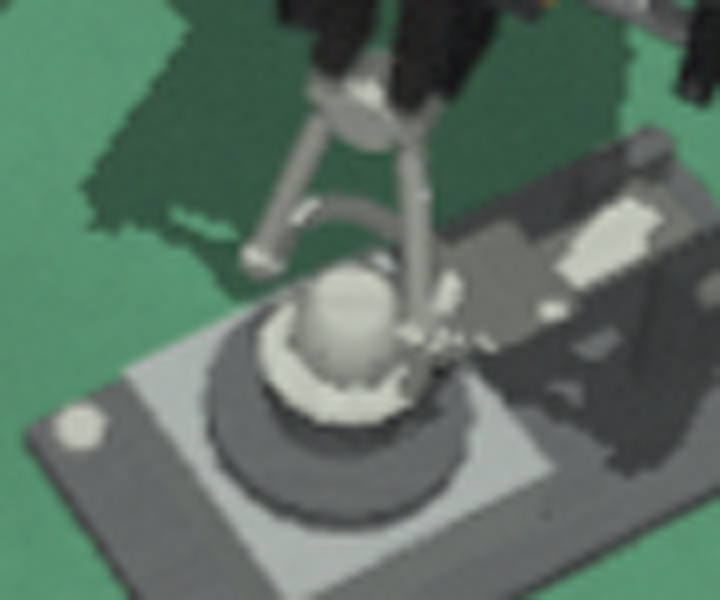

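```bash
python3 - <<'E'
from h import *
c=capture('side'); R=np.array(c['rotation']);t=np.array(c['xyz'])
def pr(p):
    q=(np.asarray(p)/1000-t)@R; return np.stack([(q[:,0]/q[:,2]*c['fx']+c['cx']+.5-295)*10,(q[:,1]/q[:,2]*c['fy']+c['cy']+.5-238)*10],-1)
im=cv2.resize(c['frame'][238:298,295:375],(800,600),interpolation=cv2.INTER_CUBIC)
s=sense(); tcp=s['tcp_pos']*1000; print(tcp)
th=np.radians(9.6); M=np.array([[np.cos(th),-np.sin(th)],[np.sin(th),np.cos(th)]])
a=np.linspace(0,2*np.pi,120)
def circ(cx,cy,z,r,col,arc=a):
    p=np.c_[cx+r*np.cos(arc),cy+r*np.sin(arc),0*arc+z]; cv2.polylines(im,[pr(p).round().astype(int)],False,col,1,cv2.LINE_AA)
o=tcp[:2]+M@[6,0]; z=tcp[2]-126.2
for r in(18,23): circ(*o,z+4,r,(0,0,255),th+np.linspace(-2,2,80))
circ(*o,z,23,(0,0,255),th+np.linspace(-2,2,80))
S=(543.9,-162.4)
circ(*S,75,23,(255,0,0));circ(*S,92,15,(255,0,0));circ(*S,98,10,(255,0,0));circ(*S,50,36,(255,0,0))
piv=np.r_[tcp[:2],z+85]; cv2.drawMarker(im,tuple(pr([piv])[0].astype(int).tolist()),(0,255,255),0,20)
for y in(-23,23):
    cv2.drawMarker(im,tuple(pr([np.r_[o+M@[-13,y],z+4]])[0].astype(int).tolist()),(0,255,0),0,14)
cv2.imwrite('pics/ov.png',im)
E
```

```text
[ 538.37650053 -164.05696257  231.25151145]
```

View pics/ov.png

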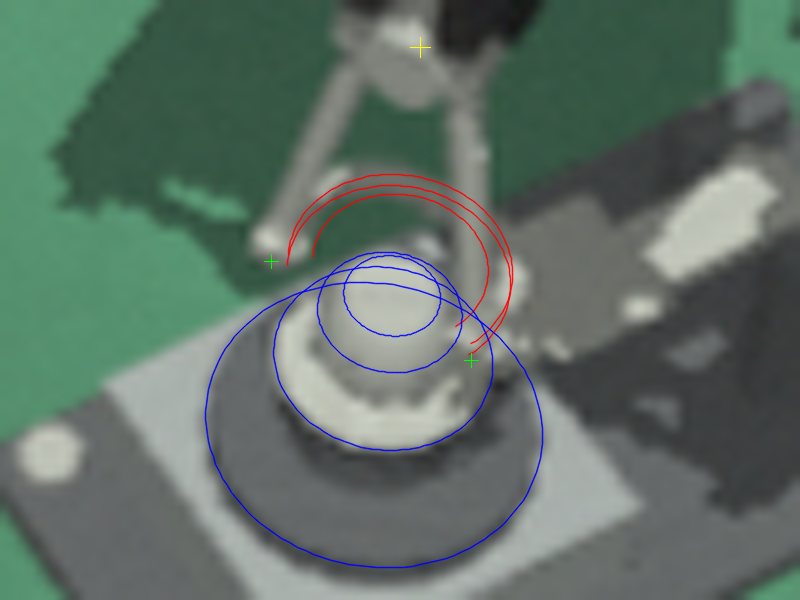

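The model circles match the stub to within about 1 px. The ring appears about 1 px higher in the image than predicted, so I'll average several depth frames to refine this.

```bash
python3 - <<'E'
from h import *
from scipy.optimize import least_squares
Z=[];F=[]
for i in range(24):
    c=capture('side'); z=c['range_z'].copy(); z[z==0]=np.nan; Z.append(z);F.append(c['frame'].astype(float))
s=sense(); tcp=s['tcp_pos']*1000; print(tcp,s['time_s'])
z=np.nanmean(Z,0); sd=np.nanstd(Z,0); im=np.mean(F,0); np.save('avgim.npy',im)
v,u=np.indices(z.shape)
P=(np.stack([(u-c['cx'])/c['fx']*z,(v-c['cy'])/c['fy']*z,z],-1)@np.array(c['rotation']).T+np.array(c['xyz']))*1000
np.save('avgP.npy',P)
th=np.radians(9.6);M=np.array([[np.cos(th),-np.sin(th)],[np.sin(th),np.cos(th)]]); o=tcp[:2]+M@[6,0]
X=np.concatenate([(P[...,:2]-o)@M,P[...,2:]],-1)
print('bench',[np.round(np.nanmedian(P[a:a+15,b:b+15,2]),2) for a,b in((320,200),(230,260),(340,300))],'sd',np.nanmedian(sd[250:280,310:360]))
m=(np.hypot(X[...,0],X[...,1])<33)&(X[...,2]>101)&(X[...,2]<122)
for vv in np.unique(np.nonzero(m)[0]):
    uu=np.nonzero(m[vv])[0]; print(vv,' '.join(f"{a}:({X[vv,a,0]:.0f},{X[vv,a,1]:.0f},{X[vv,a,2]:.0f})" for a in uu))
q=P[(np.hypot(P[...,0]-544,P[...,1]+163)<17)&(P[...,2]>79)&(P[...,2]<101)]
def f(p):
    d=np.hypot(q[:,0]-p[0],q[:,1]-p[1]); z=q[:,2]-p[2]
    return np.maximum(np.maximum(d-15,z-98),((d-10)*6+(z-98)*5)/np.hypot(6,5))
r=least_squares(f,[544,-163,0],loss='soft_l1');print('stub',len(q),r.x,np.sqrt((r.fun**2).mean()))
for zl,zh,nm in((73,77,'washer'),(48,52,'flange'),(38,42,'block'),(10,14,'base')):
    k=(np.hypot(P[...,0]-544,P[...,1]+163)<60)&(P[...,2]>zl)&(P[...,2]<zh); print(nm,k.sum(),np.round(np.median(P[k][:,2]),2))
E
```

```text
[ 538.1980541  -163.98147992  230.96841843] 12.95
bench [np.float64(0.72), np.float64(0.56), np.float64(0.69)] sd 0.0019358873
254 324:(10,29,111)
255 328:(14,22,109) 329:(15,20,109) 330:(16,19,108) 331:(17,17,108) 332:(18,15,109) 333:(19,13,108) 334:(20,11,108) 335:(22,10,108) 336:(23,8,108)
256 327:(10,23,109) 328:(11,21,109) 329:(12,19,109) 330:(14,17,109) 331:(15,16,108) 332:(16,14,109) 333:(17,12,108) 334:(18,10,108) 335:(19,8,108) 336:(20,7,109) 337:(22,5,108) 338:(23,3,108)
257 327:(8,21,108) 328:(9,20,108) 329:(11,18,107) 330:(13,17,106) 331:(15,15,105) 333:(17,12,105) 334:(18,10,104) 335:(18,8,107) 336:(18,6,108) 337:(19,4,109) 338:(19,1,110) 339:(20,-0,111)
258 326:(3,21,112) 327:(6,20,109) 328:(9,19,105) 337:(18,3,107) 338:(17,0,110) 339:(18,-1,110)
259 326:(3,21,108) 327:(6,20,105) 338:(16,-0,108) 339:(17,-2,108) 344:(23,-11,108)
260 326:(0,20,109) 340:(18,-4,105) 344:(20,-12,108) 345:(21,-14,108)
261 321:(-14,24,120) 322:(-13,22,120) 323:(-13,20,121) 324:(-12,19,121) 325:(-7,18,115) 326:(-1,19,107) 344:(17,-13,109) 345:(19,-15,108) 346:(20,-17,108)
262 321:(-16,23,119) 3
[... 526 characters left out ...]
4:(-6,-24,120) 345:(2,-23,110) 346:(4,-25,109)
269 344:(-8,-25,120) 345:(-5,-26,117) 346:(3,-25,107)
270 341:(-13,-21,120) 343:(-12,-24,122) 344:(-10,-26,119) 345:(-0,-25,107)
271 340:(-16,-20,120) 341:(-15,-22,120) 342:(-14,-23,120) 343:(-13,-25,120) 344:(-9,-26,116) 345:(-4,-26,109)
272 340:(-17,-20,118) 341:(-16,-22,119) 342:(-16,-24,120) 343:(-15,-26,119) 344:(-7,-25,109) 345:(-6,-27,109)
273 340:(-12,-19,106) 341:(-17,-23,116) 342:(-17,-25,117) 343:(-10,-25,109) 344:(-9,-26,109) 345:(-7,-28,108)
274 342:(-14,-24,110) 343:(-11,-25,107) 344:(-10,-27,107)
stub 169 [ 544.54766379 -162.82093865    0.55009718] 0.31883677447185593
washer 146 75.6
flange 388 50.56
block 467 40.58
base 429 12.63
```

Averaged over 24 frames, the ring centre is within 0.5 mm of the stub axis and the ring's underside is at about 104 mm. I'll lower it now.

Call:
play_rows(
  steps=[
    {"ax": 0,"ay": 0,"az": 0,"dx": 0,"dy": -0.4,"dz": 2,"claw": 0},
    {"ax": 0,"ay": 0,"az": 0,"dx": 0,"dy": 0,"dz": 3,"claw": 0},
    {"ax": 0,"ay": 0,"az": 0,"dx": 0,"dy": 0,"dz": 3,"claw": 0},
    {"ax": 0,"ay": 0,"az": 0,"dx": 0,"dy": 0,"dz": 3,"claw": 0},
    {"ax": 0,"ay": 0,"az": 0,"dx": 0,"dy": 0,"dz": 2,"claw": 0},
    {"ax": 0,"ay": 0,"az": 0,"dx": 0,"dy": 0,"dz": 0,"claw": 0},
  ],
)

```text
time_s: 13.55
tcp_pos: [0.5379, -0.1636, 0.2175]
ee_rot: [[0.986, 0.167, -0.003], [0.167, -0.986, -0.0], [-0.003, -0.0, -1.0]]
wrist_force: [-0.2, -0.8, -1.7]
gripper_width: 0.337
gripper_force: 30.0
```

Call:
play_rows(
  steps=[
    {"ax": 0,"ay": 0,"az": 0,"dx": 0,"dy": 0,"dz": 2,"claw": 0},
    {"ax": 0,"ay": 0,"az": 0,"dx": 0,"dy": 0,"dz": 3,"claw": 0},
    {"ax": 0,"ay": 0,"az": 0,"dx": 0,"dy": 0,"dz": 3,"claw": 0},
    {"ax": 0,"ay": 0,"az": 0,"dx": 0,"dy": 0,"dz": 3,"claw": 0},
    {"ax": 0,"ay": 0,"az": 0,"dx": 0,"dy": 0,"dz": 2,"claw": 0},
    {"ax": 0,"ay": 0,"az": 0,"dx": 0,"dy": 0,"dz": 0,"claw": 0},
    {"ax": 0,"ay": 0,"az": 0,"dx": 0,"dy": 0,"dz": 0,"claw": 0},
  ],
)

```text
time_s: 14.25
tcp_pos: [0.5381, -0.1636, 0.205]
ee_rot: [[0.986, 0.167, -0.002], [0.167, -0.986, -0.0], [-0.002, 0.0, -1.0]]
wrist_force: [-0.3, 0.5, -2.3]
gripper_width: 0.335
gripper_force: 30.0
```

Call:
play_rows(
  steps=[
    {"ax": 0,"ay": 0,"az": 0,"dx": 0,"dy": 0,"dz": 1,"claw": 0},
    {"ax": 0,"ay": 0,"az": 0,"dx": 0,"dy": 0,"dz": 1,"claw": 0},
    {"ax": 0,"ay": 0,"az": 0,"dx": 0,"dy": 0,"dz": 0,"claw": 0},
    {"ax": 0,"ay": 0,"az": 0,"dx": 0,"dy": 0,"dz": 0,"claw": 0},
  ],
)

```text
time_s: 14.65
tcp_pos: [0.5381, -0.1636, 0.203]
ee_rot: [[0.986, 0.167, -0.002], [0.167, -0.986, -0.0], [-0.002, 0.0, -1.0]]
wrist_force: [0.4, 0.2, -0.9]
gripper_width: 0.338
gripper_force: 30.0
```

```bash
python3 - <<'E'
from h import *
Z=[]
for i in range(16):
    c=capture('side'); z=c['range_z'].copy(); z[z==0]=np.nan; Z.append(z)
s=sense(); tcp=s['tcp_pos']*1000; print(tcp,s['time_s'],s['wrist_force'])
z=np.nanmean(Z,0); v,u=np.indices(z.shape)
P=(np.stack([(u-c['cx'])/c['fx']*z,(v-c['cy'])/c['fy']*z,z],-1)@np.array(c['rotation']).T+np.array(c['xyz']))*1000
th=np.radians(9.6);M=np.array([[np.cos(th),-np.sin(th)],[np.sin(th),np.cos(th)]])
X=np.concatenate([(P[...,:2]-[544.55,-162.82])@M,P[...,2:]-.6],-1)  # stub-centred
m=(np.hypot(X[...,0],X[...,1])<33)&(X[...,2]>73)&(X[...,2]<92)&(np.hypot(X[...,0],X[...,1])>15.5)
for vv in np.unique(np.nonzero(m)[0]):
    print(vv,' '.join(f"({X[vv,a,0]:.0f},{X[vv,a,1]:.0f},{X[vv,a,2]:.0f})" for a in np.nonzero(m[vv])[0]))
k=m&(X[...,2]>77)&(X[...,2]<84)&(X[...,0]>0)&(np.hypot(X[...,0],X[...,1])>18); print('ring top z',k.sum(),np.median(X[k][:,2]))
cv2.imwrite('pics/fin.png',cv2.resize(c['frame'][230:310,290:390],(750,600),interpolation=cv2.INTER_CUBIC))
E
```

```text
[ 538.09571847 -163.60365338  202.97064959] 15.45 [ 0.4994879  -0.9111583  -2.66503244]
262 (16,21,80) (17,19,80) (18,17,80) (19,15,80) (21,14,79) (22,12,80)
263 (12,22,80) (14,20,79) (15,18,80) (16,16,80) (17,14,80)
264 (10,22,79) (10,20,80) (11,18,80) (21,0,82)
265 (7,21,80) (9,19,79)
266 (3,21,80) (6,20,78) (8,19,76)
267 (1,20,80) (5,20,75) (21,-12,80)
268 (-14,25,91) (-8,19,89) (0,20,78) (3,19,75) (19,-13,80) (20,-15,80)
269 (-15,24,91) (-14,22,91) (-14,20,91) (-12,19,91) (-4,20,80) (-0,19,75) (1,17,75) (17,-14,80) (18,-16,80)
270 (-17,25,89) (-17,23,90) (-17,21,91) (-16,19,91) (-12,19,86) (-7,19,80) (-3,18,75) (-1,16,75) (15,-15,80) (16,-17,80) (17,-19,80)
271 (-18,23,87) (-18,21,89) (-16,19,88) (-10,19,81) (-7,18,77) (-5,17,75) (-4,15,75) (13,-16,78) (13,-18,80) (14,-20,80)
272 (-12,23,77) (-12,20,77) (-10,19,77) (-8,17,75) (-7,16,75) (13,-17,75) (11,-19,80) (12,-21,80)
273 (-11,18,75) (-10,16,75) (-9,15,75) (10,-18,75) (9,-21,80) (10,-22,80)
274 (-14,17,75) (-13,15,75) (-12,13,75) (8,-19,75) (7,-22,80) (8,-23,80)
275 (-16,16,75) (-14,14,75) (-13,12,75) (-12,10,75) (3,-21,80) (
[... 411 characters left out ...]
-3,75) (-10,-12,75) (-9,-14,75) (-8,-15,74) (-17,-21,91) (-16,-22,91) (-15,-24,91) (-13,-26,90) (-6,-26,80)
280 (-23,5,74) (-22,3,74) (-21,1,74) (-20,-1,74) (-19,-2,75) (-18,-4,75) (-17,-6,75) (-16,-8,76) (-15,-10,75) (-14,-11,75) (-12,-13,75) (-12,-15,75) (-17,-19,87) (-17,-21,88) (-17,-23,90) (-17,-25,90) (-10,-25,81) (-8,-27,81)
281 (-23,0,74) (-23,-2,76) (-21,-4,75) (-20,-5,75) (-19,-7,74) (-17,-9,74) (-17,-11,75) (-16,-12,75) (-15,-14,75) (-14,-16,75) (-12,-18,75) (-12,-20,75) (-17,-24,86) (-16,-25,86) (-11,-26,80) (-10,-28,79)
282 (-22,-4,73) (-22,-6,75) (-21,-8,75) (-20,-10,75) (-19,-12,75) (-18,-14,76) (-17,-15,75) (-16,-17,75) (-12,-25,77) (-11,-26,76)
ring top z 43 79.7003276027886
```

View pics/fin.png

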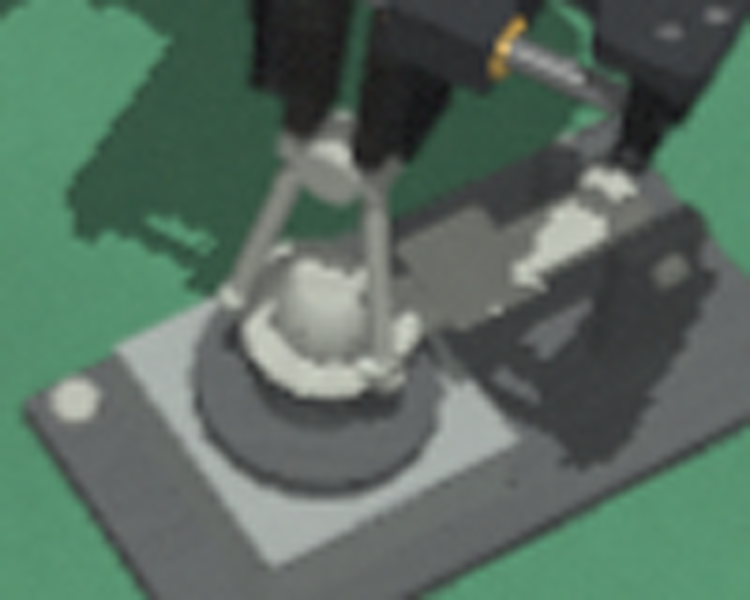

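The ring is around the stub just above the washer, with the eyes at about (235,295) and (385,370). Its top is at 79.7 mm, so its underside is at about 75.7–76.8 mm. I'll settle it the last millimetre.

Call:
play_rows(
  steps=[
    {"ax": 0,"ay": 0,"az": 0,"dx": 0,"dy": 0,"dz": 0.5,"claw": 0},
    {"ax": 0,"ay": 0,"az": 0,"dx": 0,"dy": 0,"dz": 0.5,"claw": 0},
    {"ax": 0,"ay": 0,"az": 0,"dx": 0,"dy": 0,"dz": 0,"claw": 0},
    {"ax": 0,"ay": 0,"az": 0,"dx": 0,"dy": 0,"dz": 0,"claw": 0},
    {"ax": 0,"ay": 0,"az": 0,"dx": 0,"dy": 0,"dz": 0,"claw": 0},
  ],
)

```text
time_s: 15.95
tcp_pos: [0.5382, -0.1637, 0.2023]
ee_rot: [[0.986, 0.167, -0.001], [0.167, -0.986, -0.0], [-0.001, 0.0, -1.0]]
wrist_force: [-0.9, -0.2, 0.9]
gripper_width: 0.338
gripper_force: 30.0
```

```bash
python3 -c "
from station import *
s=sense();print(s['tcp_pos'],s['wrist_force']);print(finish_job())"
```

```text
[ 0.53815292 -0.16365729  0.20232391] [-0.85967862 -0.16584131  0.90053252]
the job is handed in; nothing more can be done
None
```

The job is handed in at about 16 s of the 56 s allowed, but the hand-in returned no pass/fail verdict: the clamp is down, and by camera and wrist force the spread ring rests on the washer face, within about 1 mm of the stub axis, with the pliers still gripped and squeezed.

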